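# Slide the drip tray home between the coffee machine's feet

## Robot

A 7-joint arm with a two-finger parallel gripper is mounted at the origin on the work surface. World frame = base frame: x ahead of the robot, y to its left, z up, the work surface at z = 0. Lengths are in m, angles in rad, forces in N, time in s.
With the tool pointing down it reaches from about 0.4 to 0.875 m from the base axis. Payload 19.3 kg.
Tool frame: the origin (TCP) lies on the centre line of the jaws, within the pads' length; the fingertips stand 14 mm ahead of it and the grasp point (between the pads) lies 5 mm behind it; y points along the fingers, x is the direction in which the jaws open and shut, and the axes are right-handed (so a half turn about y gives the same grasp; the last joint's range is limited). The gripper opens to 85 mm and grips with 20 to 120 N. Pads are 22 mm wide; open, the fingers measure 114 mm over their backs; the gripper's body (76 mm by 85 mm) begins 54 mm behind the grasp point. The pads swing forward as they close: fully open they stand 13 mm farther back than shut.
Start: joints at [1.114, 0.521, -0.036, 1.599, 0.021, 1.021, -0.113], TCP at [0.236, -0.579, 0.245] pointing down, gripper open.
Joint ranges: [-2.91, 2.91], [-0.3, 2.13], [-1.5, 1.42], [0.17, 2.43], [-1.26, 4.41], [0.16, 1.93], [-2.52, 2.52]. Speed limits (rad/s): [1.89, 1.89, 2.39, 2.39, 3.01, 3.01, 3.01].

## Interface

Orientations are given as [roll, pitch, yaw] about the fixed x, y, z axes, in that order (R = Rz(yaw) Ry(pitch) Rx(roll)).
In Python, from workcell import monitor, grab_frame, workorder gives the robot as it stands.
- The arm moves only by the tool drive_tool, never from a script. Its argument "steps" is one flat list of numbers, 5 for each row, row after row: the finger opening in mm, from 0 to 85.4, then the shift along the world's x, y, z in mm, then the turn about the world's z in degrees. In form: [fingers, tx, ty, tz, twist, fingers, tx, ty, tz, twist, ...]. A call has exactly 5 rows; each row shifts and turns the commanded pose from where the row before left it; what a row does not reach is not made up. A row lasts 1/12 s, in which the tool goes at most 41.7 mm and 7.16 degrees, less where a joint would pass 70% of its speed; a pose out of reach is approached as far as the arm can. A call is refused whole if a number of a shift passes 41.7 or a number of a turn 7.16, either way. A call with a gripper value outside its range is refused whole. The fingers move at their own pace and stop on an object; "grip_force" is the grip in N (left out, the last holds). Time passes only in rows, so rows that do not move let the fingers close, or fill a call up. It gives the time, the measured TCP pose, the force and the opening at its end, in the units of the state.
- monitor.observe(): the state, without advancing time (a new reading comes with each control period).
- grab_frame(name): name is "side" or "top" or "wrist"; returns a dict with "frame" (400x640x3 uint8, red, green, blue), "vertical_fov" (degrees; the focal length in pixels is half the picture's height over the tangent of half this angle, whatever the lens; pixels are square), "cx", "cy" (the principal point, pixels), "xyz" and "orientation" of the camera in the world. Camera axes: x right, y down, z forward; pixel columns grow to the right and rows downward; lengths in m; the calibration is good to about 2 mm. The wrist camera is an equidistant fisheye: a pixel r from the principal point sees the ray r / f radians off the axis. A picture is of the moment at which its call begins. There is no depth.
- workorder.job_done(): hands the job in, once; it reports no verdict.
The state is a dict: "clock": time; "qpos": joint angles; "qd": joint speeds; "joint_efforts": joint torques, N m; "position": TCP position; "tool_rot": TCP orientation; "force": force on the tool from outside, world axes, zero at the start; "moment": the same for the moment, N m; "grip_width": finger opening in m.
Only numpy, scipy, OpenCV 4.12 (cv2) and the standard library are available. Lean on these libraries where they do the work, as an engineer would, in place of code of your own. Each camera call takes 0.05 s, during which the arm holds its last target. There are 200 camera calls.

## Task

The coffee machine's drip tray has been emptied and left on the counter in front of it. Push the tray along the counter with the fingers, never lifting it, in through the narrow gap between the machine's two front feet until it is fully home against the machine, then take the hand away. Leave the cup, jars and everything else on the counter where they stand.

Things in the scene. Friction and masses are not known exactly. Their poses are not given: they have to be found in the camera images.
- tray: Loose drip tray flat on the counter: low black closed box, steel bar grille on top, upright sides, corner radius 8 mm. 150 mm long (its x), 120 wide (y), 34 high, 0.3 to 0.65 kg, slides with ordinary friction. Origin: centre of its underside. Its +x end goes in first; the -x end with a metal trim stays in front. It starts facing the machine, up to 26 degrees askew and up to 15 cm off its centre line.
- bay (a point): Fixed point on the counter under the coffee machine's brew head: the middle of the tray's underside lies here when the tray is fully home. x points into the machine (roughly world -y), z up. The machine's upright front wall at x = +75 mm stops the tray. Between the feet the tray slides on the bare counter. The machine is 180 mm wide (y) and reaches to x = +340 mm.
- mouth (a point): Middle of the gap's entrance, on the counter between the rounded free ends of the two feet; axes as bay, which is 75 mm further in (+x). The feet run from here along x, 150 mm, to the front wall; each is 22 mm thick, 42 mm high, inner faces at y = +62 and -62 mm: a 124 mm gap for the 120 mm tray. When home, the tray's front end is level with their ends.
- head (a point): Lower front edge, middle, of the fixed brew head that overhangs the tray's place: 205 mm above the counter, 80 mm further in than mouth; axes as bay. It is 150 mm wide and 95 mm high; twin spouts hang under it 30 mm behind this edge, down to 168 mm above the counter. A lever on top, no further forward, reaches 330 mm above the counter.
- cup: White espresso cup, 60 mm across, 58 mm high, standing beside the machine's foot on the far side from the robot. Origin: centre of its foot.
- sugar: White sugar jar with a wooden lid, 76 mm across, 68 mm high, beside the machine's foot on the robot's side. Origin: centre of its foot.
- jug: Steel milk jug with a handle, 80 mm across, 90 mm high, left of the tray. Origin: centre of its foot.
- spoon: Steel teaspoon, 135 mm long along its x, lying on the counter left of the tray. Origin: on the counter under its middle.
- beans: Amber glass bean jar, 90 mm across, 125 mm high, beyond the tray to the left. Origin: centre of its foot.
- sleeve: Cardboard capsule sleeve, 40 x 130 x 42 mm, lying beyond the tray. Origin: centre of its underside.
- bowl: Small white bowl, 90 mm across, 45 mm high, left of the tray on the robot's side. Origin: centre of its foot.
There are look-alikes about, which are no part of the job. Several things have the shape of the tray; the one meant has the colours described above.

How it is judged:
By the outcome, as a careful person would: the job done as asked, in the order asked, and still so for the second after the job is handed in, with the robot touching nothing.
It also fails if it takes over 72 s, if anything falls off the work surface, if the arm or the gripper's body presses on something with over 40 N, if the wrist force passes 120 N, or if a joint passes its speed limit or range.

## Working session

There is one attempt and no reset: what is moved stays moved. The work goes in short steps, Python scripts to look and compute and a tool call to move; the robot and the scene stay as the last step left them, time stands still between calls to the robot, and variables do not carry over. Pictures are saved under pics/ and viewed, about 8 in all and at most 12, crops included, and the job is handed in when it is done.

Besides the shell and the picture viewer there is one more tool, called as name(argument=value, ...) on one line, values as JSON. drive_tool: Moves the arm, as the interface text tells. Its arguments: {"type":"object","properties":{"steps":{"type":"array"},"grip_force":{"type":"number"}},"required":["steps"]}

```bash
mkdir -p pics; cat > h.py <<'E'
import numpy as np, cv2
from workcell import monitor, grab_frame, workorder
from scipy.spatial.transform import Rotation as R
def cam(n):
    d=grab_frame(n); d['n']=n; return d
def save(d,p): cv2.imwrite('pics/'+p,cv2.cvtColor(d['frame'],cv2.COLOR_RGB2BGR))
def rot(d):
    o=np.array(d['orientation'],float)
    return o if o.shape==(3,3) else R.from_euler('xyz',o).as_matrix() if o.size==3 else R.from_quat(o).as_matrix()
def ray(d,uv):
    uv=np.atleast_2d(np.array(uv,float)); f=200/np.tan(np.radians(d['vertical_fov'])/2)
    x=(uv-[d['cx'],d['cy']])/f
    if d['n']=='wrist':
        r=np.linalg.norm(x,axis=1,keepdims=True)+1e-12
        v=np.hstack([np.sin(r)*x/r,np.cos(r)])
    else: v=np.hstack([x,np.ones((len(x),1))])
    return v@rot(d).T
def onz(d,uv,z):
    v=ray(d,uv); c=np.array(d['xyz']); return c+v*((z-c[2])/v[:,2:3])
E
python3 - <<'E'
from h import *
print(monitor.observe())
for n in('top','side','wrist'):
    d=cam(n); save(d,n+'0.png'); print(n,{k:v for k,v in d.items() if k!='frame'})
E
```

```text
{'clock': 0.0, 'qpos': array([ 1.11379142,  0.52205747, -0.03631057,  1.60001219,  0.02118361,
        1.02108339, -0.11279594]), 'qd': array([ 0.00182358,  0.00045027,  0.00139817,  0.00042357,  0.00113102,
       -0.00050476,  0.00012787]), 'joint_efforts': array([-2.20046513e-04, -9.27111769e+01,  1.98063187e+00, -3.69933450e+01,
        1.79886434e-02,  8.05425108e-03,  5.67776840e-05]), 'position': array([ 0.2356085 , -0.57853882,  0.24469732]), 'tool_rot': array([-1.57087444e+00,  1.17341456e-03, -1.18402047e+00]), 'force': array([-0.78208841, -0.85992553,  0.73783515]), 'moment': array([ 0.01001979, -0.01096398,  0.02373425]), 'grip_width': 0.0854449348134154}
top {'vertical_fov': 45.25958806139681, 'cx': 322.6692777296192, 'cy': 198.01615524463176, 'xyz': array([0.2749171 , 0.06704991, 1.57235983]), 'orientation': array([-3.00377825,  0.01805967, -1.56020743]), 'n': 'top'}
side {'vertical_fov': 47.59841761953204, 'cx': 322.45919276929345, 'cy': 202.35678257094537, 'xyz': array([ 1.38473391, -0.56030949,  1.07398223]), 'orientation': array([-2.27072024, -0.01206724,  0.95190655]), 'n': 'side'}
wrist {'vertical_fov': 65.70646984690485, 'cx': 319.4782905549015, 'cy': 202.08549335687215, 'xyz': array([ 0.31243058, -0.54838573,  0.37347648]), 'orientation': array([ 2.81758041e+00,  8.03663764e-04, -1.18414640e+00]), 'n': 'wrist'}
```

View pics/top0.png

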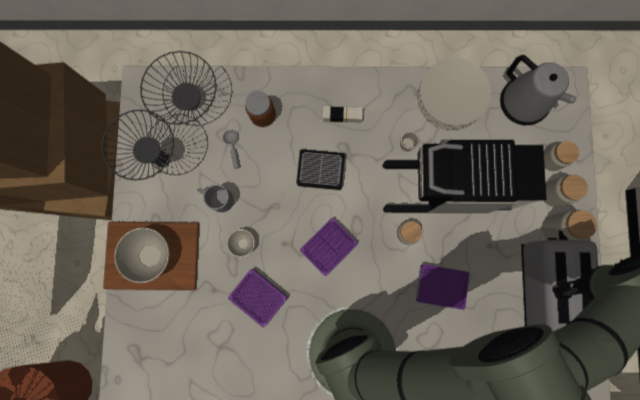

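View pics/side0.png

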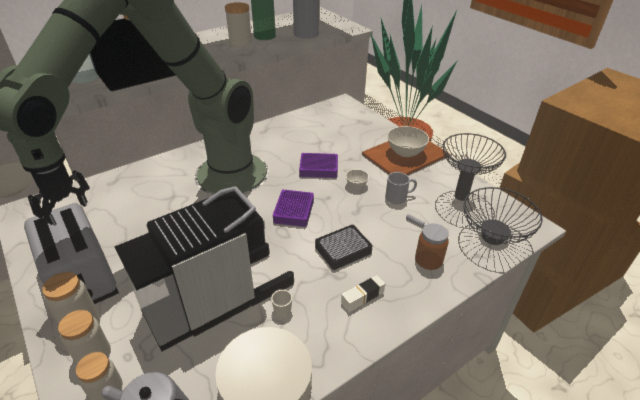

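The top view has the black tray with steel grille at about (321,169). The other candidates are purple, at (330,246), (258,297) and (443,286), so they're look-alikes. The machine's foot ends are at about (384,164) and (384,208). I'll confirm in an enlarged crop and measure.

```bash
python3 - <<'E'
from h import *
d=cam('top'); im=d['frame']
g=im.max(2)
m=(g<75).astype(np.uint8)
c=cv2.cvtColor(im[130:230,270:450],cv2.COLOR_RGB2BGR)
big=cv2.resize(c,None,fx=4.4,fy=4.4,interpolation=cv2.INTER_CUBIC)
cv2.imwrite('pics/crop1.png',cv2.convertScaleAbs(big,alpha=1.5,beta=20))
roi=np.zeros_like(m); roi[140:200,285:355]=1
k=cv2.morphologyEx(m*roi,cv2.MORPH_CLOSE,np.ones((5,5)))
cs,_=cv2.findContours(k,cv2.RETR_EXTERNAL,cv2.CHAIN_APPROX_NONE); q=max(cs,key=cv2.contourArea)
print('bbox',cv2.boundingRect(q))
P=onz(d,q[:,0,:],0.034)[:,:2]
r=cv2.minAreaRect((P*1000).astype(np.float32)); print('tray',r)
for (a,b,cc,dd) in((155,172,378,415),(200,215,378,412)):
    s=m[a:b,cc:dd]; 
    print('\n'.join(''.join('.#'[v] for v in row) for row in s))
E
```

```text
bbox (297, 149, 49, 41)
tray ((583.8402099609375, 104.33407592773438), (151.62818908691406, 123.46328735351562), 84.93518829345703)
.....................................
.....................................
.....................................
.....................................
.....................................
........#############################
.......##############################
......###############################
.....################################
.....################################
.....################################
.....################################
.....################################
.......##############################
.....................................
.....................................
.....................................
..................................
..................................
..................................
..................................
.........#########################
.......###########################
.......###########################
......############################
.....#############################
.....#############################
.....#############################
......############################
..............####################
..................................
..................................
```

View pics/crop1.png

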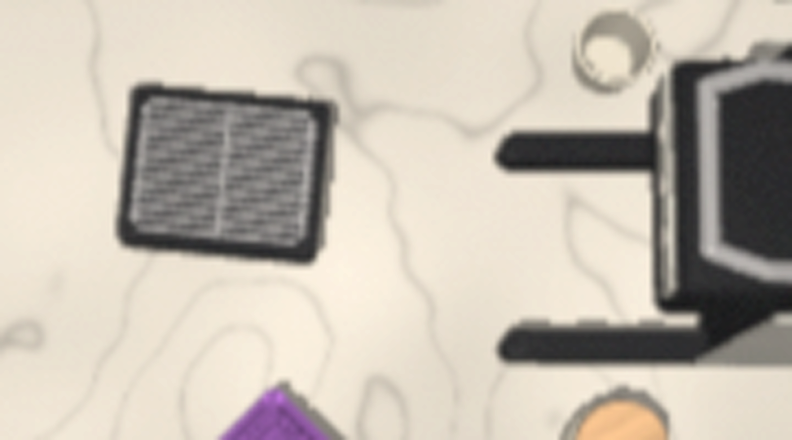

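The crop confirms it: black tray, steel grille, feet tips at about (383,164) and (383,208). Next I'll fit the edges of the feet.

```bash
cat >> h.py <<'E'
def edge(g,cols,r0,r1,rising,th=75):
    o=[]
    for c in cols:
        s=g[r0:r1,c].astype(float)
        for i in range(len(s)-1):
            a,b=s[i],s[i+1]
            if (rising and a<th<=b) or (not rising and a>=th>b):
                o.append((c,r0+i+(a-th)/(a-b))); break
    return np.array(o)
E
python3 - <<'E'
from h import *
d=cam('top'); g=cv2.cvtColor(d['frame'],cv2.COLOR_RGB2GRAY)
for nm,a,b,ris,z,off,cols in(('far outer top',150,165,0,.042,84,range(392,414)),('far inner bot',164,176,1,0,62,range(392,414)),('near inner top',195,208,0,.042,-62,range(394,410)),('near outer bot',207,220,1,0,-84,range(394,410))):
    e=edge(g,cols,a,b,ris,90); e[:,1]+=0.0
    P=onz(d,e,z)*1000
    p=np.polyfit(P[:,1],P[:,0],1); print(nm,len(e),'slope',p[0].round(4),'x at y=-50',np.polyval(p,-50).round(1),'minus off',(np.polyval(p,-50)-off).round(1))
for r in (162,164,166,206,208,210):
    s=g[r,375:392]; print(r,s)
print(onz(d,[[382.5,164],[382.5,208]],.042)*1000, onz(d,[[409,141],[411,231]],.06))
E
```

```text
far outer top 22 slope -0.0064 x at y=-50 615.3 minus off 531.3
far inner bot 22 slope -0.0077 x at y=-50 592.2 minus off 530.2
near inner top 16 slope -0.03 x at y=-50 469.2 minus off 531.2
near outer bot 16 slope -0.0097 x at y=-50 445.4 minus off 529.4
162 [134 133 133 134 136 138 138 134  99  49  21  18  18  17  17  17  17]
164 [139 139 139 140 140 140 136  99  47  22  21  20  19  17  17  16  16]
166 [140 140 140 139 140 141 136  86  36  15  15  17  14  13  14  15  14]
206 [134 134 134 134 135 135 135 134 120  78  38  21  22  22  22  21  21]
208 [133 133 134 134 135 135 134 119  66  26  23  21  20  22  23  20  19]
210 [133 134 134 134 133 134 133 118  64  24  19  23  24  26  21  20  19]
[[599.91466651 -96.08332711  42.        ]
 [456.15239999 -95.14795098  42.        ]] [[ 0.67231562 -0.17995089  0.06      ]
 [ 0.38201232 -0.18213602  0.06      ]]
```

drive_tool(steps=[85,0,0,35,0,85,0,0,35,0,85,0,0,30,0,85,8,35,0,0,85,8,35,0,0])

```text
clock: 0.67
position: [0.2515, -0.5092, 0.3464]
tool_rot: [-1.571, -0.003, -1.186]
force: [0.9, 0.1, -0.4]
grip_width: 0.085
```

drive_tool(steps=[85,8,35,0,0,85,8,35,0,0,85,8,35,0,0,85,8,35,0,0,85,8,35,0,0])

```text
clock: 1.08
position: [0.2917, -0.3321, 0.3453]
tool_rot: [-1.571, -0.0, -1.184]
force: [0.7, 1.2, 0.3]
grip_width: 0.0851
```

drive_tool(steps=[85,6,38,0,0,85,6,38,0,0,85,6,38,0,0,85,6,38,0,0,85,6,38,0,0])

```text
clock: 1.5
position: [0.3215, -0.1421, 0.3454]
tool_rot: [-1.571, -0.001, -1.184]
force: [1.6, -0.4, 1.0]
grip_width: 0.0853
```

drive_tool(steps=[85,30,30,0,-4.3,85,30,30,0,-4.3,85,30,30,0,-4.3,85,30,30,0,-4.4,85,30,30,0,-4.4])

```text
clock: 1.92
position: [0.4643, -0.0015, 0.3455]
tool_rot: [-1.57, -0.0, -1.552]
force: [-0.1, -2.0, 1.0]
grip_width: 0.085
```

drive_tool(steps=[85,38,19,0,0,85,38,19,0,0,85,38,19,0,0,85,38,19,0,0,85,38,19,0,0])

```text
clock: 2.33
position: [0.6511, 0.091, 0.3449]
tool_rot: [-1.571, -0.001, -1.548]
force: [0.7, -1.2, 0.7]
grip_width: 0.0849
```

drive_tool(steps=[85,29,0,-30,0,85,0,0,-35,0,85,0,0,-40,0,85,0,0,-40,0,85,0,0,-30,0])

```text
clock: 2.75
position: [0.6775, 0.0899, 0.1668]
tool_rot: [-1.574, -0.001, -1.547]
force: [-0.5, 0.4, -0.4]
grip_width: 0.0851
```

```bash
python3 - <<'E'
from h import *
s=monitor.observe(); print(s['position'],np.degrees(s['tool_rot']),s['qpos'])
a=cam('side'); b=cam('wrist')
cv2.imwrite('pics/v2.png',cv2.cvtColor(np.vstack([cv2.resize(a['frame'][100:350,200:520],(640,500))[:300],b['frame'][100:400]]),cv2.COLOR_RGB2BGR))
t=cam('top'); g=cv2.cvtColor(t['frame'],cv2.COLOR_RGB2GRAY)
e=onz(a,[[342,300],[384,288],[378,278],[340,292]],.042); print(e)
E
```

```text
[0.67745781 0.08991884 0.16681512] [-9.01702163e+01 -3.21324906e-02 -8.86440909e+01] [ 0.07110113  0.73576172 -0.47871111  1.47822351  0.37063529  1.02141685
 -2.04446917]
[[ 0.77266793 -0.04153529  0.042     ]
 [ 0.80812058  0.08417665  0.042     ]
 [ 0.76966913  0.09453647  0.042     ]
 [ 0.74685662 -0.02904007  0.042     ]]
```

View pics/v2.png

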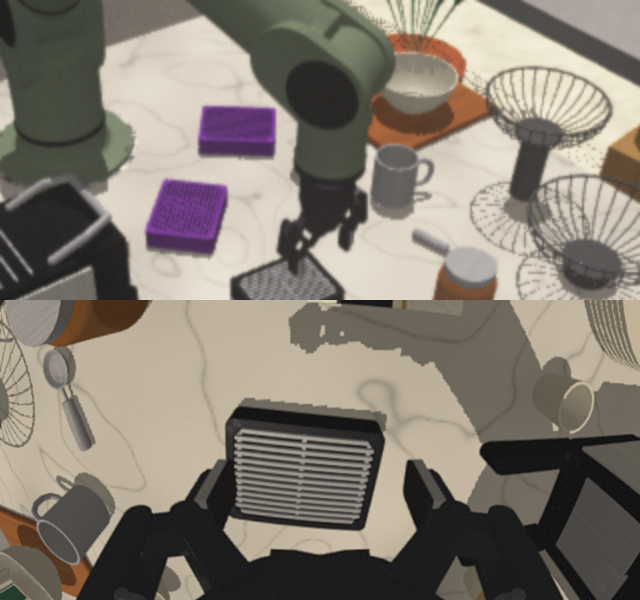

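```bash
python3 - <<'E'
from h import *
b=cam('wrist')
# tray top corners in wrist frame (far-left, far-right, near-right, near-left)
print((onz(b,[[229,225],[383,236],[366,327],[230,315]],.034)*1000).round())
E
```

```text
[[646. 175.  34.]
 [639.  28.  34.]
 [525.  33.  34.]
 [536. 186.  34.]]
```

drive_tool(steps=[85,13,14,-25,-0.9,85,0,0,-35,0,85,0,0,-35,0,85,0,0,-30,0,85,0,0,-18,0])

```text
clock: 3.37
position: [0.6921, 0.1042, 0.0271]
tool_rot: [-1.57, -0.0, -1.563]
force: [0.8, 1.0, -0.4]
grip_width: 0.0849
```

drive_tool(steps=[85,0,0,-5,0,85,-8,0,0,0,85,-8,0,0,0,85,-6,0,0,0,85,-6,0,0,0])

```text
clock: 3.78
position: [0.6637, 0.1043, 0.0245]
tool_rot: [-1.569, 0.0, -1.563]
force: [0.6, 0.3, -0.2]
grip_width: 0.0847
```

drive_tool(steps=[85,-6,0,0,0,85,-6,0,0,0,85,-6,0,0,0,85,-6,0,0,0,85,-6,0,0,0])

```text
clock: 4.2
position: [0.6346, 0.1044, 0.0239]
tool_rot: [-1.567, 0.0, -1.563]
force: [5.5, 0.2, 3.0]
grip_width: 0.0849
```

drive_tool(steps=[85,-5,0,0,0,85,-5,0,0,0,85,-5,0,0,0,85,-4,0,0,0,85,0,0,0,0])

```text
clock: 4.62
position: [0.6149, 0.1043, 0.0236]
tool_rot: [-1.569, 0.0, -1.563]
force: [1.4, 0.2, 2.4]
grip_width: 0.0852
```

```bash
cat >> h.py <<'E'
def tray(save_as=None):
    d=cam('top'); g=d['frame'].max(2)
    if save_as: save(d,save_as)
    return d,g
E
python3 - <<'E'
from h import *
s=monitor.observe(); print(s['position'],np.degrees(s['tool_rot']),s['force'])
b=cam('wrist'); save(b,'w3.png')
E
```

```text
[0.61489359 0.10431842 0.02360078] [-8.98847907e+01  2.82919127e-03 -8.95492511e+01] [1.44091658 0.20271392 2.35765266]
```

View pics/w3.png

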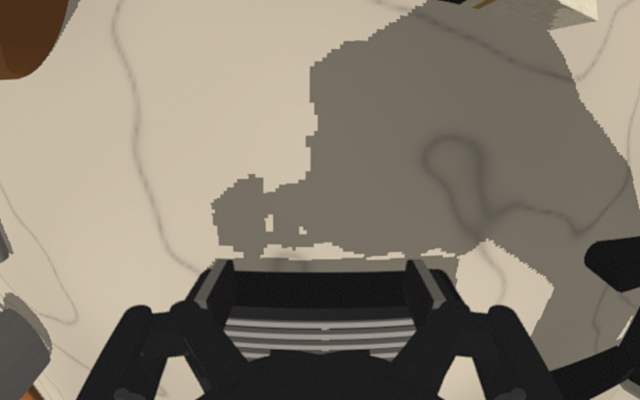

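The wrist view shows the tray's far face (rows 270–308) between and behind the pads, at columns 225–415, square to the fingers. I'll measure that face edge.

```bash
python3 - <<'E'
from h import *
b=cam('wrist'); g=cv2.cvtColor(b['frame'],cv2.COLOR_RGB2GRAY)
for c in (250,285,320,355,390): print(c,g[262:314:2,c])
for c in (250,320,390):
    col=g[262:300,c]; i=np.argmax(col<50); print(c,262+i,(onz(b,[[c,262+i-.5]],0)*1000).round(1))
t=cam('top'); save(t,'t3.png'); gg=t['frame'].max(2)
m=(gg<75).astype(np.uint8); print('\n'.join(''.join('.#'[v] for v in r) for r in m[155:220,285:355:1]))
E
```

```text
250 [112 110 111 112 102  32  23  19  23  20  21  23  18  21  20  23  21  21
  19  26  20  23  24  39  36  37]
285 [102 103 104 103 105  65  16  19  20  22  18  20  23  25  23  23  20  22
  20  22  21  22  20  34  38  37]
320 [111 114 110 110 111  74  26  23  19  17  25  25  18  25  24  18  22  24
  21  16  23  26  18  25  37  35]
355 [113 112 111 114 113  68  18  25  24  21  25  20  23  21  19  26  18  22
  21  23  18  22  20  32  33  33]
390 [113 115 113 114 102  33  21  22  19  21  22  25  27  23  22  19  19  20
  21  19  23  23  26  34  33  32]
250 272 [[603.8 143.9   0. ]]
320 273 [[604.3 103.3   0. ]]
390 272 [[604.4  62.6   0. ]]
..............########################################################
..............########################################################
..............########################################################
..............########################################################
..............########################################################
..............###.####################################################
..............##...##########
[... 3459 characters left out ...]
...........................................##################
....................................................##################
....................................................##################
....................................................##################
....................................................##################
....................................................##################
....................................................##################
...................................................###################
...................................................###################
...................................................###################
```

drive_tool(steps=[85,-5,0,0,0,85,-5,0,0,0,85,-4,0,0,0,85,0,0,0,0,85,0,0,0,0])

```text
clock: 5.18
position: [0.6005, 0.1042, 0.0224]
tool_rot: [-1.571, -0.0, -1.563]
force: [1.7, 0.2, 0.7]
grip_width: 0.0852
```

```bash
python3 - <<'E'
from h import *
s=monitor.observe(); print(s['position'],s['force'])
b=cam('wrist'); g=cv2.cvtColor(b['frame'],cv2.COLOR_RGB2GRAY)
for c in (250,285,355,390):
    e=edge(g,[c],262,300,0,65); print((onz(b,e,0)*1000).round(1))
E
```

```text
[0.60047442 0.10418605 0.02237277] [1.70145092 0.18463366 0.68060312]
[[589.8 143.6   0. ]]
[[589.9 123.1   0. ]]
[[590.2  83.2   0. ]]
[[590.4  62.7   0. ]]
```

drive_tool(steps=[85,12,0,0,0,85,25,0,0,0,85,0,0,40,0,85,0,0,40,0,85,0,20,20,6])

```text
clock: 5.65
position: [0.6388, 0.1206, 0.1252]
tool_rot: [-1.57, -0.002, -1.465]
force: [1.0, -0.3, 0.4]
grip_width: 0.085
```

drive_tool(steps=[85,-20,25,0,7,85,-20,25,0,7,85,-20,25,0,7,85,-20,20,0,7,85,-15,10,0,7])

```text
clock: 6.07
position: [0.5402, 0.2319, 0.1223]
tool_rot: [-1.572, 0.001, -0.839]
force: [1.3, -0.4, 0.5]
grip_width: 0.085
```

drive_tool(steps=[70,-10,5,0,7,70,-3,0,0,7,70,0,0,0,7,70,0,0,0,7,70,0,0,0,7])

```text
clock: 6.48
position: [0.5292, 0.234, 0.1221]
tool_rot: [-1.572, 0.001, -0.23]
force: [-0.1, -0.4, -0.4]
grip_width: 0.0699
```

drive_tool(steps=[70,0,0,0,7,70,0,0,0,7,70,0,0,0,0,70,0,0,0,0,70,0,0,0,0])

```text
clock: 6.9
position: [0.5294, 0.2341, 0.1222]
tool_rot: [-1.571, 0.0, 0.003]
force: [-0.3, 0.2, 1.3]
grip_width: 0.0698
```

```bash
python3 - <<'E'
from h import *
s=monitor.observe(); print(s['position'],np.degrees(s['tool_rot']),s['qpos'])
b=cam('wrist'); save(b,'w4.png')
t=cam('top'); save(t,'t4.png')
E
```

```text
[0.52941491 0.23405303 0.12217286] [-9.00282117e+01  2.09010881e-02  1.90458834e-01] [ 0.0518684   0.74865858 -0.84789381  1.79486244  0.69321931  0.925619
 -1.10147123]
```

View pics/w4.png

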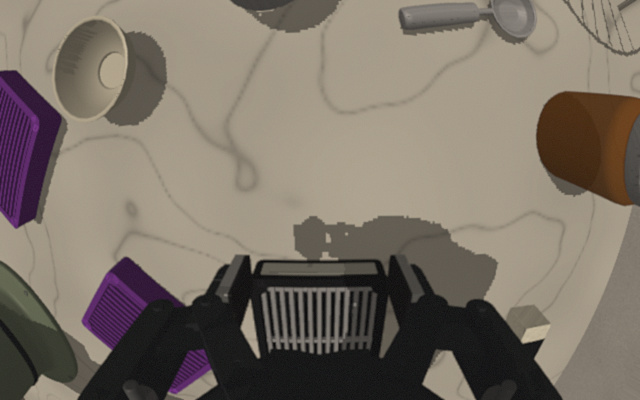

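The trimmed end faces the camera (row 262, columns 255–384), as it should. I'll check the tray's back face position.

```bash
python3 - <<'E'
from h import *
b=cam('wrist'); print((onz(b,[[258,277],[382,277]],.034)*1000).round(1),(onz(b,[[262,261],[320,260.5],[378,261]],0)*1000).round(1))
t=cam('top'); g=cv2.cvtColor(t['frame'],cv2.COLOR_RGB2GRAY)
E
```

```text
[[479.4 176.3  34. ]
 [582.9 176.8  34. ]] [[476.8 172.6   0. ]
 [531.2 174.1   0. ]
 [585.6 173.1   0. ]]
```

drive_tool(steps=[70,1,0,-30,0.3,70,0,0,-30,0,70,0,0,-30,0,70,0,0,-12,0,70,0,0,0,0])

```text
clock: 7.52
position: [0.5293, 0.2338, 0.0182]
tool_rot: [-1.573, 0.003, 0.013]
force: [-0.3, 0.2, 0.6]
grip_width: 0.0702
```

drive_tool(steps=[70,1,-12,0,-0.2,70,0,-12,0,0,70,0,-10,0,0,70,0,-6,0,0,70,0,-6,0,0])

```text
clock: 7.93
position: [0.5322, 0.1868, 0.0212]
tool_rot: [-1.571, -0.001, 0.008]
force: [-0.3, 5.6, 0.2]
grip_width: 0.0698
```

drive_tool(steps=[70,0,-7,0,0,70,0,-7,0,0,70,0,-7,0,0,70,0,-7,0,0,70,0,-7,0,0])

```text
clock: 8.35
position: [0.532, 0.1542, 0.0212]
tool_rot: [-1.569, -0.002, 0.011]
force: [-0.4, 6.6, 5.3]
grip_width: 0.0698
```

drive_tool(steps=[70,0,-7,0,0,70,0,-7,0,0,70,0,-7,0,0,70,0,-7,0,0,70,0,-7,0,0])

```text
clock: 8.77
position: [0.532, 0.1193, 0.0212]
tool_rot: [-1.569, -0.002, 0.011]
force: [-0.6, 6.6, 6.0]
grip_width: 0.07
```

drive_tool(steps=[70,0,-7,0,0,70,0,-5,0,0,70,0,-4,0,0,70,0,-2,0,0,70,0,0,0,0])

```text
clock: 9.18
position: [0.5321, 0.1006, 0.021]
tool_rot: [-1.57, -0.002, 0.01]
force: [1.3, 3.4, 2.9]
grip_width: 0.0697
```

```bash
python3 - <<'E'
from h import *
s=monitor.observe(); print(s['position'],np.degrees(s['tool_rot']))
b=cam('wrist'); t=cam('top'); a=cam('side')
c1=cv2.resize(t['frame'][140:230,290:450],(800,450),interpolation=cv2.INTER_CUBIC)[:300]
c1=cv2.resize(t['frame'][145:225,310:470],(600,300),interpolation=cv2.INTER_CUBIC)
c2=cv2.resize(a['frame'][180:320,180:460],(600,300),interpolation=cv2.INTER_CUBIC)
cv2.imwrite('pics/v5.png',cv2.convertScaleAbs(cv2.cvtColor(np.vstack([c1,c2]),cv2.COLOR_RGB2BGR),alpha=1.4))
save(b,'w5.png')
E
```

```text
[0.53207003 0.10060773 0.02104716] [-89.92706528  -0.09884973   0.55663476]
```

View pics/v5.png

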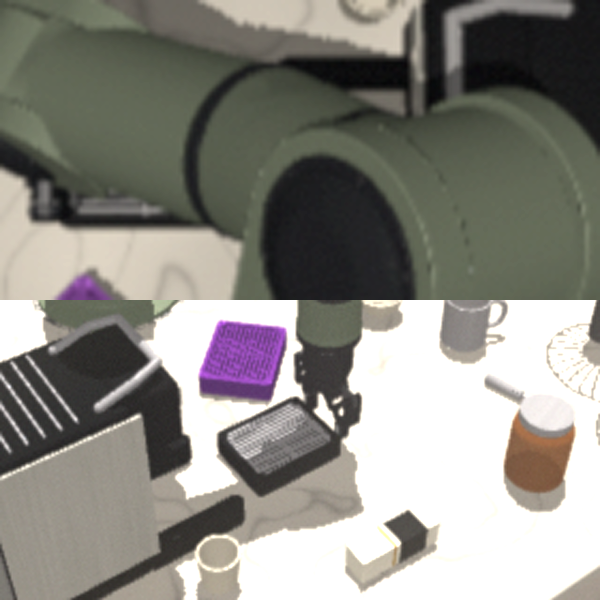

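View pics/w5.png

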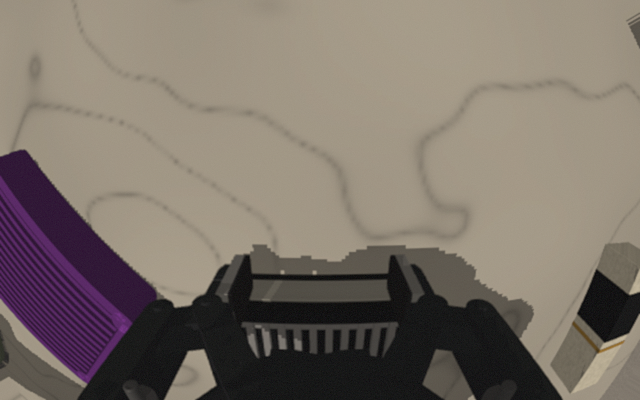

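```bash
python3 - <<'E'
from h import *
a=cam('side'); save(a,'s6.png')
c=np.array([[220,137],[293,100],[341,141],[263,180]])/2.143+180
P=onz(a,c,.034)*1000; print(c.round(1),P.round(0),P.mean(0))
# foot far tip: top
print((onz(a,np.array([[244,205]])/2.143+180,.03)*1000).round())
E
```

```text
[[282.7 243.9]
 [316.7 226.7]
 [339.1 245.8]
 [302.7 264. ]] [[482. -59.  34.]
 [478.  77.  34.]
 [592.  85.  34.]
 [590. -53.  34.]] [535.67439849  12.5730859   34.        ]
[[611. -99.  30.]]
```

View pics/s6.png

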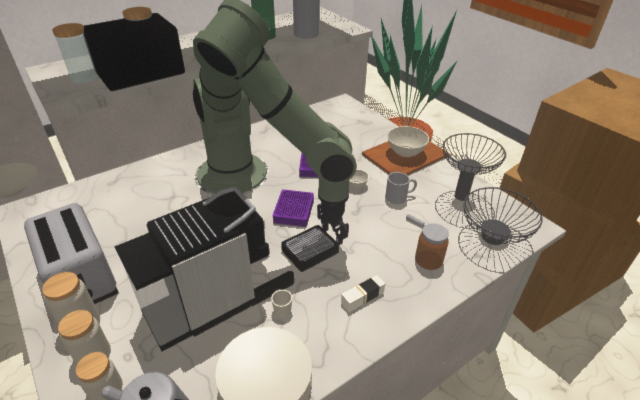

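drive_tool(steps=[70,0,-6,0,0,70,0,-6,0,0,70,0,-6,0,0,70,0,-6,0,0,70,0,-6,0,0])

```text
clock: 9.8
position: [0.5317, 0.0709, 0.0207]
tool_rot: [-1.57, -0.001, 0.01]
force: [-0.3, 8.1, 5.9]
grip_width: 0.0699
```

drive_tool(steps=[70,0,-4,0,0,70,0,-4,0,0,70,0,-4,0,0,70,0,-4,0,0,70,0,-4,0,0])

```text
clock: 10.22
position: [0.5316, 0.0509, 0.0206]
tool_rot: [-1.57, -0.001, 0.01]
force: [-0.0, 8.0, 5.7]
grip_width: 0.0699
```

drive_tool(steps=[70,0,-4,0,0,70,0,-4,0,0,70,0,-4,0,0,70,0,-4,0,0,70,0,-4,0,0])

```text
clock: 10.63
position: [0.5317, 0.031, 0.0207]
tool_rot: [-1.57, -0.001, 0.01]
force: [-0.5, 8.7, 4.5]
grip_width: 0.0701
```

The front end is about 33 mm into the gap and the force is steady, so it isn't jammed. I'll keep pushing.

drive_tool(steps=[70,0,-6,0,0,70,0,-6,0,0,70,0,-6,0,0,70,0,-6,0,0,70,0,-6,0,0])

```text
clock: 11.05
position: [0.5319, 0.0009, 0.0206]
tool_rot: [-1.57, -0.001, 0.011]
force: [3.1, 7.5, 3.2]
grip_width: 0.0698
```

drive_tool(steps=[70,0,-6,0,0,70,0,-6,0,0,70,0,-6,0,0,70,0,-6,0,0,70,0,-6,0,0])

```text
clock: 11.47
position: [0.5322, -0.0291, 0.0206]
tool_rot: [-1.57, -0.002, 0.011]
force: [3.7, 8.0, 1.6]
grip_width: 0.0699
```

drive_tool(steps=[70,0,-6,0,0,70,0,-6,0,0,70,0,-6,0,0,70,0,-6,0,0,70,0,-6,0,0])

```text
clock: 11.88
position: [0.5325, -0.059, 0.0207]
tool_rot: [-1.569, -0.002, 0.01]
force: [6.4, 8.1, 1.2]
grip_width: 0.0697
```

drive_tool(steps=[70,0.5,-4,0,0,70,0.5,-4,0,0,70,0,-4,0,0,70,0,-3,0,0,70,0,-3,0,0])

```text
clock: 12.3
position: [0.5327, -0.077, 0.0206]
tool_rot: [-1.57, -0.001, 0.01]
force: [1.4, 7.1, 5.1]
grip_width: 0.0701
```

drive_tool(steps=[70,0,-2,0,0,70,0,-2,0,0,70,0,-2,0,0,70,0,-2,0,0,70,0,0,0,0])

```text
clock: 12.72
position: [0.5328, -0.0853, 0.0206]
tool_rot: [-1.57, -0.001, 0.01]
force: [2.3, 5.0, 3.4]
grip_width: 0.0698
```

drive_tool(steps=[70,0,-1,0,0,70,0,-1,0,0,70,0,-1,0,0,70,0,0,0,0,70,0,0,0,0])

```text
clock: 13.13
position: [0.5328, -0.0867, 0.0206]
tool_rot: [-1.568, -0.001, 0.011]
force: [1.2, 14.0, 4.0]
grip_width: 0.07
```

drive_tool(steps=[70,0,-1,0,0,70,0,-1,0,0,70,0,-1,0,0,70,0,0,0,0,70,0,0,0,0])

```text
clock: 13.55
position: [0.5331, -0.0869, 0.0207]
tool_rot: [-1.564, -0.002, 0.012]
force: [1.4, 28.9, 2.1]
grip_width: 0.0698
```

The stop is firm: 29 N and no further travel, at y = −0.087 against a predicted −0.086. I'll back off and look.

drive_tool(steps=[70,0,3,0,0,70,0,3,0,0,70,0,15,0,0,70,0,30,0,0,70,0,35,0,0])

```text
clock: 13.97
position: [0.5321, -0.0074, 0.02]
tool_rot: [-1.573, 0.001, 0.006]
force: [0.7, 1.3, 0.1]
grip_width: 0.0698
```

drive_tool(steps=[70,0,35,10,0,70,0,35,30,0,70,0,35,40,0,70,0,30,40,0,70,0,0,0,0])

```text
clock: 14.38
position: [0.5338, 0.1192, 0.1277]
tool_rot: [-1.568, -0.006, 0.015]
force: [1.7, 0.5, 0.6]
grip_width: 0.07
```

```bash
python3 - <<'E'
from h import *
s=monitor.observe(); print(s['position'],s['force'],s['clock'])
t=cam('top'); a=cam('side')
c1=cv2.resize(t['frame'][130:230,350:510],(640,400),interpolation=cv2.INTER_CUBIC)[:300]
c1=cv2.resize(t['frame'][90:250,220:540],(600,300),interpolation=cv2.INTER_CUBIC)
c2=cv2.resize(a['frame'][180:330,180:480],(600,300),interpolation=cv2.INTER_CUBIC)
cv2.imwrite('pics/v7.png',cv2.convertScaleAbs(cv2.cvtColor(np.vstack([c1,c2]),cv2.COLOR_RGB2BGR),alpha=1.4))
E
```

```text
[0.53380669 0.11922709 0.12768931] [1.65183885 0.49304731 0.61404377] 14.3833
```

View pics/v7.png

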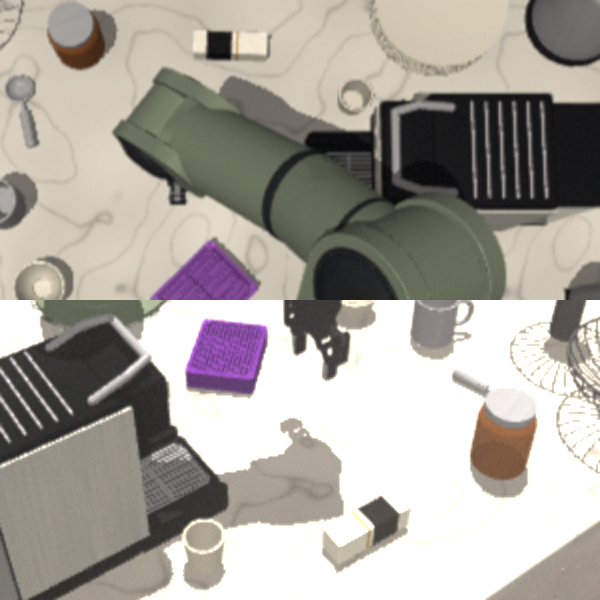

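The tray sits between the feet with its front level with their ends: the side crop shows the trim end at about (205,465). The cup, sleeve and jar are where they were, and the hand is clear, so I'm handing in.

```bash
python3 -c "
from h import *
print(workorder.job_done())"
```

```text
the job is handed in; nothing more can be done
None
```

The tray is home between the machine's feet, and I handed the job in at about 14 s. I pushed it sideways with the open fingers until it was square and on the centre line. Then I pushed it straight in from its trimmed end.

- **Fully home:** the tray stopped firmly, with the force rising from about 5 to 29 N and no further travel. The tool was at y = −0.087, where the camera measurement predicted about −0.086.
- **In the gap:** for part of the way in there was a light sideways rub of up to about 6 N against a foot. It eased after a 1 mm correction.
- **Last pictures:** the tray is level with the ends of the feet and the hand is well clear. The cup, sleeve, bean jar, spoon, jug and bowl look unmoved. The arm hid the sugar jar and part of the tray in the top view, so the sugar jar isn't checked.
- **Disagreement:** a rough side-camera estimate on the way put the tray about 5 mm off centre. I put that down to badly picked corners on one edge, and the tray then entered the gap without jamming.

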